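# Hold a half-bent clip in the opened bending press

## Robot

A 6-joint arm with a two-finger parallel gripper is mounted at the origin on the work surface. World frame = base frame: x ahead of the robot, y to its left, z up, the work surface at z = 0. Lengths are in mm, angles in rad, forces in N, time in s.
With the tool pointing down it reaches from about 275 to 775 mm from the base axis. Payload 14.6 kg.
Tool frame: the origin (TCP) lies at the very end of the fingers, on their centre line; the grasp point (between the pads) lies hold_point_z behind it (hold_point_z is the distance from the TCP to the grasp point, in mm); z points along the fingers, y is the direction in which the jaws open and shut (so a half turn about z gives the same grasp; the last joint's range is limited). The gripper opens to 85 mm and grips with 20 to 120 N. Pads are 22 mm wide; open, the fingers measure 114 mm over their backs; the gripper's body (76 mm by 85 mm) begins 54 mm behind the grasp point. The pads swing forward as they close: fully open they stand 13 mm farther back than shut.
Start: joints at [1.182, 0.263, -0.048, 1.259, 0, 1.415], TCP at [121.634, 510.718, 231.278] pointing down, gripper open.
Joint ranges: [-2.65, 2.65], [-0.89, 1.7], [-1.18, 1.37], [-2.13, 2.11], [-1.35, 1.29], [-3.14, 3.14]. Speed limits (rad/s): [1.89, 1.89, 2.57, 2.79, 3.14, 3.14].

## Interface

Orientations are given as a rotation vector (axis times angle).
In Python, from bench import * gives the robot as it stands. The module is installed in compiled form; this text tells all that it offers.
- The arm moves only by the shell command python3 -m jog 'ROWS' [FORCE]. ROWS is JSON, a list that holds one entry, the list of rows, each a list of 5 numbers: the shift along the tool's x, y, z in cm, then the turn about the tool's z in degrees, then the opening, from -1 (shut) to 1 (fully open). In form: [[[dx, dy, dz, spin, grip], ...]]. A call has 1 to 20 rows; each row shifts and turns the commanded pose from where the row before left it, along the tool's axes as they then stand; what a row does not reach is not made up. A row lasts 1/8 s, in which the tool goes at most 62.5 mm and 10.7 degrees, less where a joint would pass 70% of its speed; a pose out of reach is approached as far as the arm can. A call with a gripper value outside its range is refused whole. The fingers move at their own pace and stop on an object; FORCE is the grip in N (left out, the last holds). Time passes only in rows, so rows that do not move let the fingers close. It gives the time, the measured TCP pose, the force and the opening at its end, in the units of the state.
- get_obs(): the state, without advancing time (a new reading comes with each control period).
- grab_frame(name): name is "scene" or "top" or "wrist"; returns a dict with "color" (420x560x3 uint8, blue, green, red), "camera_matrix" (3x3 intrinsics, pixels), "k1" (the pictures are not rectified: a ray, as slopes to the right and down, at radius r is drawn at 1 + k1 r^2 times it, then the intrinsics apply), "rvec" (rotation vector, rad) and "tvec" (3), from world to camera coordinates, as OpenCV has them. Camera axes: x right, y down, z forward; pixel columns grow to the right and rows downward; lengths in mm; the calibration is good to about 2 mm. A picture is of the moment at which its call begins. There is no depth.
- sign_off(): hands the job in, once; it reports no verdict.
Trained networks look in the newest picture that a camera, given by its name, has taken for a name from the list of things; names that differ only in an ending like _2 or _b are one class to them, and where a whole thing is asked for, a point or a joint stands for the part that bears it (a point fixed in the world has none). Each returns a list of dicts, best first, with "confidence" (0 to 1); they miss things now and then, are a little off and sometimes report something else, mostly with a low value. They report only what shows in the picture. A call takes as long as a camera call. They do not tell look-alikes from the thing itself.
- look_for(query, camera): "rect" ([left, top, right, bottom] in pixels, round what is visible of it).
- masks_of(query, camera): "mask" (420x560 bool, what is visible of it) and "rect" ([left, top, right, bottom] in pixels, round what is visible of it).
The state is a dict: "time": time; "joint_positions": joint angles; "qd": joint speeds; "joint_torque": joint torques, N m; "eef_pos": TCP position; "ee_rot": TCP orientation; "ft_force": force on the tool from outside, world axes, zero at the start; "ft_torque": the same for the moment, N m; "finger_gap": finger opening in mm.
Only numpy, scipy, OpenCV 4.12 (cv2) and the standard library are available. Lean on these libraries where they do the work, as an engineer would, in place of code of your own. Each camera call takes 0.05 s, during which the arm holds its last target.

## Task

Wind the hand press's crank anticlockwise (seen from above) until the ram is right up at its stop. Then take the half-bent clip by its upturned leg and bring its flat end in under the ram, square and centred on the bed, up to the back fence. Finish while still holding it there with one firm diagonal push, hard against the fence and flat down on the bed at once, and leave the other things on the bench where they are.

Things in the scene. Friction and masses are not known exactly. Their poses are not given: they have to be found in the camera images.
- press: Dark cast iron screw press, bolted down. Origin at bench level on its vertical screw axis; z up, +x into the press, so work goes in from its open -x end; y across. Column 46 mm wide, 85 to 140 mm behind the axis. Head up to 62 mm wide, from the column to 32 mm in front of the axis, underside 85 mm above the bed; the hub on it ends 0.25 m above the bench.
- bed: Flat steel bed of the press, to press the clip down on: top 50 mm above this origin, which is that of the press (bench level, screw axis, same axes). 90 mm wide, centred on the axis; runs from 175 mm in front of the axis to 80 mm behind it; a 12 mm die groove crosses it under the ram.
- fence: Dark steel back fence bolted across the bed, 90 mm wide, 18 mm thick, 24 mm tall, 38 to 56 mm behind the screw axis. Origin at the foot of its working face, on the bed's top and centre line; axes as the press's, so the face looks to -x.
- ram_nose (a point): Middle of the lower edge of the ram's bending nose (44 mm wide across the bed, 20 mm thick). It moves up and down on the screw axis: 2 mm above the bed wound down, 38 mm wound right up. At first it is too low for the clip to pass under.
- crank (a joint): Turn of the crank about the vertical screw axis, rad, growing anticlockwise seen from above: starts at 0 (ram down) to 1.6; top stop at 14.4 (ram up; 16 mm of travel a turn). Takes about 3 N at the knob, stays where left, does not rise. At the top stop the crank arm points over the column (press +x).
- crank_knob (a point): Centre of the upright wooden crank knob, 26 mm across, 58 mm tall (28 mm up and 30 mm down from here), 65 mm from the screw axis, free to spin on its pin. The crank arm's top face is 33 mm below this point.
- clip_leg (a point): Centre of the upturned leg of the half-bent clip: a loose flat aluminium strip 200 x 32 x 8 mm, about 170 g, one end bent up as a leg 48 mm tall overall, 8 mm thick, 32 mm wide. This point is 28 mm above the strip's underside, 4 mm in from the leg's outer face. z up, x along the strip from the leg to the flat end (end face 196 mm from here), y across.
- clip_end (a point): Centre of the end face of the clip's flat end, 4 mm above the strip's underside; axes as clip_leg. This is the end that goes against the fence.
- finished_clip: Bystander: a finished aluminium clip with both ends turned up, 150 x 32 x 48 mm. Origin at the centre of its underside.
- hoof_boot: Bystander: grey rubber hoof boot, about 155 x 145 mm and 95 mm tall. Origin under it.
- rivet_tin: Bystander: round copper rivet tin, 75 mm across, 54 mm tall. Origin under its centre.
- hoof_pad: Bystander: polished brown horn hoof pad, about 125 x 120 mm, 12 mm thick. Origin under it.
- pliers: Bystander: steel toe-clipping pliers, 290 mm long, 75 mm wide, lying flat. Origin under the rivet.
- hammer: Bystander: shoeing hammer lying flat, 290 mm long. Origin under it.
Not all that is in view belongs to the job. What is shaped like the part that bears clip_leg but green or purple is not meant.

How it is judged (in metres and radians):
On the way:
1. the press is wound right open: the crank is within 0.8 rad of its top stop (value of joint crank above 13.6 rad), for 0.2 s.
At the end, for the whole second after the job is handed in: Still held: crank within 0.8 rad of its top stop; the clip's flat end on the fence (within 3 mm, 12 mm of the centre line, 0.07 rad of square), clip flat on the bed (0.035 rad, 3 mm); pressed on the fence with over 3 N, on the bed with over 4 N, by the fingers with over 3 N (value of joint crank above 13.6 rad and contact force between clip and fence above 3 N and contact force between clip and bed above 4 N and contact force between clip and the fingers above 3 N and x of clip_end in the frame of fence between -0.003 and 0.003 m and z of clip_end in the frame of fence between 0.001 and 0.007 m and y of clip_end in the frame of fence between -0.012 and 0.012 m and angle between the x axis of clip_end and the x axis of fence, either way round below 0.07 rad and angle between clip_end's own z axis and vertical below 0.035 rad); the arm keeps its last pose, push and grip.
It fails at once if a bystander is moved by more than 30 mm (distance of any of finished_clip, hoof_boot, rivet_tin, hoof_pad, pliers, hammer from where it was at the start of the episode above 0.03 m).
It also fails if it takes over 72 s, if anything falls off the work surface, if the arm or the gripper's body presses on something with over 40 N, if the wrist force passes 120 N, or if a joint passes its speed limit or range.

## Working session

There is one attempt and no reset: what is moved stays moved. The work goes in short steps, Python scripts to look and compute and a shell command to move; the robot and the scene stay as the last step left them, time stands still between calls to the robot, and variables do not carry over. Pictures are saved under pics/ and viewed, and the job is handed in when it is done.

```bash
mkdir -p pics; ls
python3 - <<'E'
from bench import *
import cv2
for n in ["scene","top","wrist"]:
    f=grab_frame(n); cv2.imwrite(f"pics/a_{n}.png",f["color"]); print(n,f["camera_matrix"].tolist(),f["k1"],f["rvec"],f["tvec"])
print(get_obs())
E
```

```text
pics
scene [[413.10046638745195, 0.0, 274.1266779882803], [0.0, 413.10046638745195, 207.67026985141263], [0.0, 0.0, 1.0]] -0.050509744650444596 [ 1.61780693  1.86878847 -0.81520229] [  92.28898814 -228.08792034 1684.77438168]
top [[474.2033873071151, 0.0, 283.86760044942093], [0.0, 474.2033873071151, 213.66853687014935], [0.0, 0.0, 1.0]] -0.003680071449648221 [ 2.11186962 -2.14700585  0.16303962] [  25.82235715  545.89930273 1779.37880688]
wrist [[359.44351016001724, 0.0, 282.6096483783718], [0.0, 359.44351016001724, 212.01428622220905], [0.0, 0.0, 1.0]] -0.08371017597127066 [-2.28972678 -1.80859072 -0.24662123] [-525.50068396  -35.66234909  378.49819899]
{'time': 0.15, 'joint_positions': array([ 1.18173963e+00,  2.63437864e-01, -4.87777494e-02,  1.25938557e+00,
        1.13178156e-05,  1.41551018e+00]), 'qd': array([ 0.00024152, -0.00191305,  0.00340129, -0.00038631, -0.00023131,
        0.00047122]), 'joint_torque': array([ 1.26607971e-03, -6.37824154e+01,  3.84649694e+01,  1.04824587e-02,
       -1.15242847e-04,  6.83593214e-06]), 'eef_pos': array([121.53375233, 510.53619959, 230.92761276]), 'ee_rot': array([-3.66343838e-01, -3.11993064e+00,  1.21286195e-03]), 'ft_force': array([ 0.30918193, -0.15092948,  0.38747075]), 'ft_torque': array([-0.01383217,  0.05723024, -0.05605484]), 'finger_gap': 85.35994811795578}
```

View pics/a_scene.png

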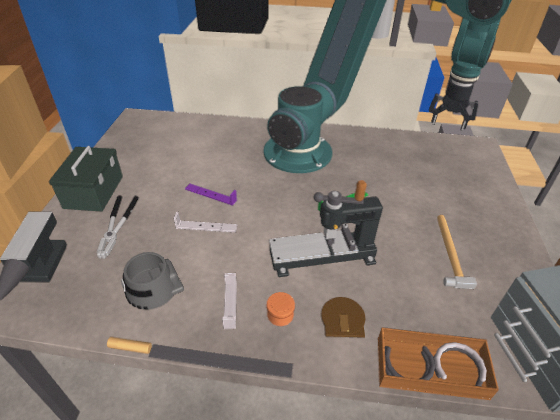

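View pics/a_top.png

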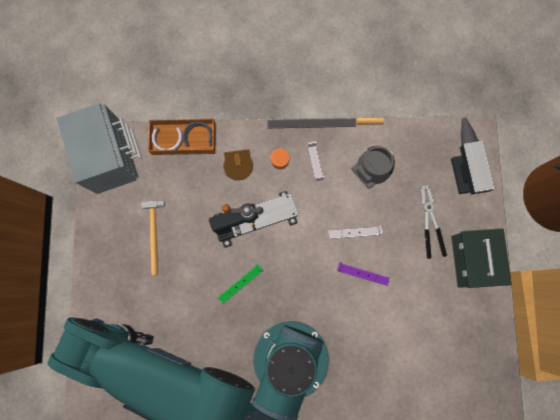

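View pics/a_wrist.png

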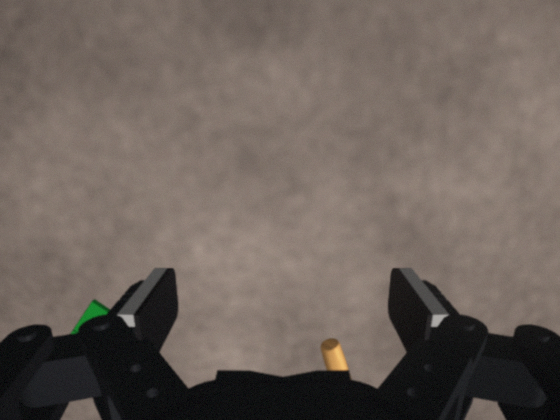

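```bash
cat > h.py <<'E'
import numpy as np, cv2
def unproj(f,uv,z):
    K=f["camera_matrix"];k=f["k1"];u=np.atleast_2d(np.array(uv,float))
    d=(u-[K[0,2],K[1,2]])/[K[0,0],K[1,1]]
    s=d.copy()
    for _ in range(20): s=d/(1+k*(s**2).sum(1,keepdims=True))
    R,_=cv2.Rodrigues(np.array(f["rvec"],float));t=np.array(f["tvec"],float).ravel()
    C=-R.T@t; w=np.c_[s,np.ones(len(s))]@R
    return C+w*((z-C[2])/w[:,2])[:,None]
def proj(f,P):
    R,_=cv2.Rodrigues(np.array(f["rvec"],float));t=np.array(f["tvec"],float).ravel()
    p=np.atleast_2d(P)@R.T+t; s=p[:,:2]/p[:,2:]
    s=s*(1+f["k1"]*(s**2).sum(1,keepdims=True));K=f["camera_matrix"]
    return s*[K[0,0],K[1,1]]+[K[0,2],K[1,2]]
E
python3 - <<'E'
from bench import *
from h import *
for n in ["scene","top"]:
    f=grab_frame(n)
    for q in ["press","bed","fence","crank_knob","clip_leg","finished_clip","pliers","hoof_boot","rivet_tin","hoof_pad","hammer"]:
        for r in masks_of(q,n):
            if r["confidence"]<.3: continue
            ys,xs=np.nonzero(r["mask"]); print(n,q,round(r["confidence"],2),np.round(r["rect"]),len(xs),xs.mean().round(1),ys.mean().round(1))
            if n=="top":
                c=cv2.minAreaRect(np.c_[xs,ys].astype(np.float32)); print("  ",c, unproj(f,[[xs.mean(),ys.mean()]],8).round(0).tolist())
    I=f["color"]
    if n=="top":
        cv2.imwrite("pics/b_top.png",cv2.resize(I[170:270,190:400],None,fx=3.8,fy=3.8,interpolation=cv2.INTER_CUBIC))
    else:
        cv2.imwrite("pics/b_sc.png",cv2.resize(I[165:285,165:395],None,fx=3.4,fy=3.4,interpolation=cv2.INTER_CUBIC))
E
```

```text
scene press 0.67 [270. 181. 382. 277.] 5558 332.2 233.2
scene bed 0.81 [266. 232. 350. 263.] 1642 305.4 247.1
scene bed 0.59 [270. 180. 384. 277.] 5292 332.2 233.2
scene fence 0.53 [338. 224. 356. 252.] 216 347.7 237.3
scene crank_knob 0.47 [354. 179. 368. 200.] 163 359.5 189.4
scene clip_leg 0.88 [187. 188. 238. 207.] 483 214.1 194.2
scene clip_leg 0.7 [174. 212. 237. 232.] 510 203.1 225.3
scene clip_leg 0.41 [320. 205. 324. 209.] 13 319.0 206.0
scene finished_clip 0.84 [223. 272. 238. 331.] 707 229.6 301.1
scene pliers 0.6 [ 96. 193. 136. 258.] 803 113.3 228.1
scene rivet_tin 0.98 [267. 293. 296. 324.] 786 280.6 308.6
scene hoof_pad 0.83 [322. 297. 366. 338.] 1494 342.4 317.7
scene hammer 0.69 [174. 214. 238. 230.] 540 203.5 225.3
scene hammer 0.64 [436. 219. 477. 289.] 841 453.7 260.5
top press 0.83 [209. 191. 298. 246.] 2429 252.2 217.0
   ((252.3609619140625, 216.17227172851562), (41.87137222290039, 86.86097717285156), 70.51387023925781) [[541.0, 142.0, 8.0]]
top bed 0.84 [237. 192. 299. 232.] 1005 272.8 211.8
   ((266.0, 213.00001525878906), (24.033309936523438, 58.818359375), 
[... 1660 characters left out ...]
.6
   ((374.5, 165.49998474121094), (35.35533905029297, 41.01219177246094), 45.0) [[740.0, -344.0, 8.0]]
top hoof_pad 0.59 [222. 150. 254. 180.] 728 237.6 164.2
   ((237.5, 164.5), (29.0, 29.0), 90.0) [[757.0, 199.0, 8.0]]
top hoof_pad 0.31 [233. 196. 298. 233.] 988 271.2 212.7
   ((262.1158142089844, 214.04605102539062), (23.567569732666016, 65.48649597167969), 71.07535552978516) [[557.0, 67.0, 8.0]]
top hammer 0.75 [140. 199. 161. 275.] 606 152.8 231.6
   ((152.5, 237.5), (73.0, 23.0), 90.0) [[490.0, 532.0, 8.0]]
top hammer 0.46 [331. 225. 384. 238.] 449 354.7 232.2
   ((354.561279296875, 232.25013732910156), (8.644713401794434, 53.23109436035156), 85.33314514160156) [[474.0, -257.0, 8.0]]
```

View pics/b_top.png

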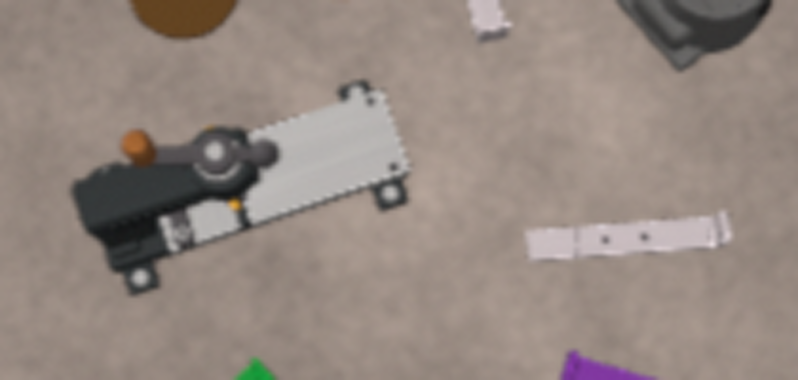

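View pics/b_sc.png

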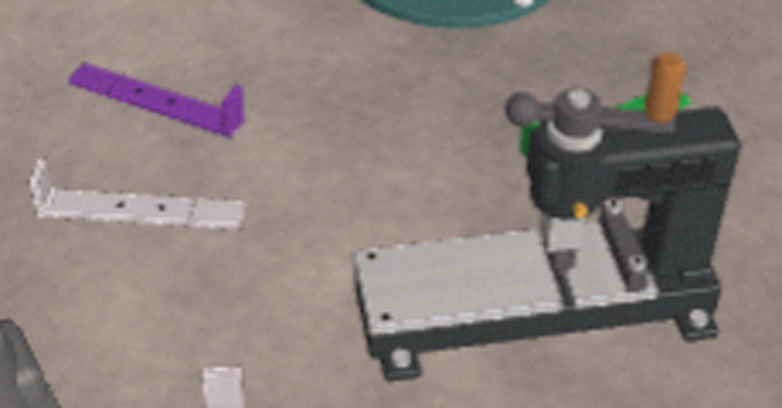

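Run:
```python
from bench import *
import bench
from h import *
print([x for x in dir(bench) if not x.startswith('__')], getattr(bench,'hold_point_z',None))
print({k:v for k,v in get_obs().items() if 'hold' in k})
for n,(x0,y0,x1,y1) in {"top":(200,175,310,255)}.items():
    f=grab_frame(n); I=f["color"]
    cv2.imwrite("pics/c_top.png",cv2.resize(I[y0:y1,x0:x1],None,fx=7,fy=7,interpolation=cv2.INTER_CUBIC))
f=grab_frame("scene");I=f["color"]
cv2.imwrite("pics/c_sc.png",cv2.resize(I[175:283,265:390],None,fx=5.5,fy=5.5,interpolation=cv2.INTER_CUBIC))
f=grab_frame("top");I=f["color"]
cv2.imwrite("pics/c_clip.png",cv2.resize(I[215:250,320:395],None,fx=10,fy=10,interpolation=cv2.INTER_CUBIC))
```

```text
['PlanningError', 'get_obs', 'grab_frame', 'hold_point_z', 'look_for', 'masks_of', 'sign_off'] 18.700000000000003
{}
```

View pics/c_top.png

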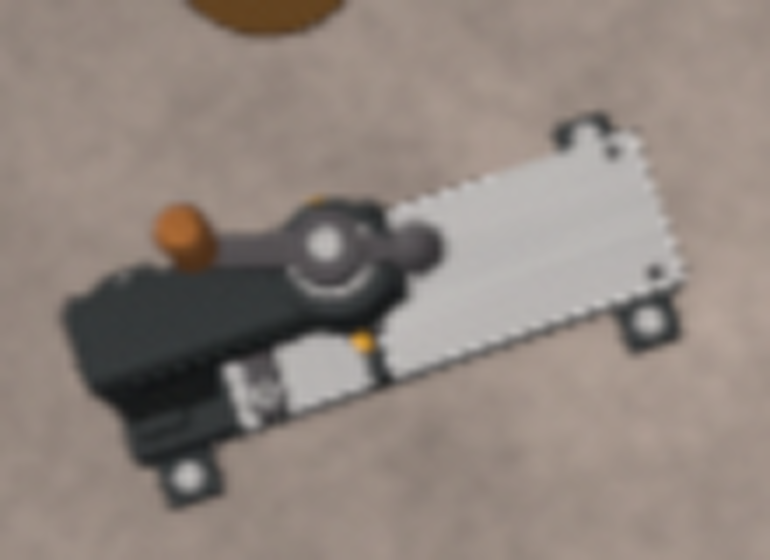

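View pics/c_sc.png

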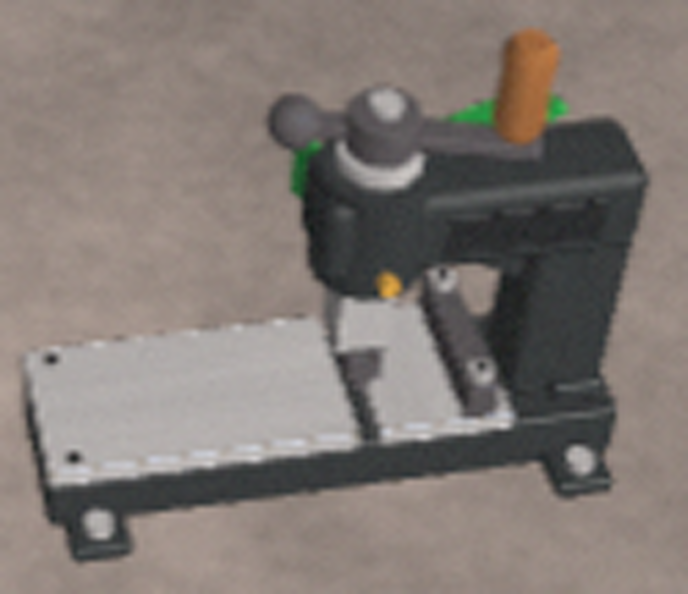

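View pics/c_clip.png

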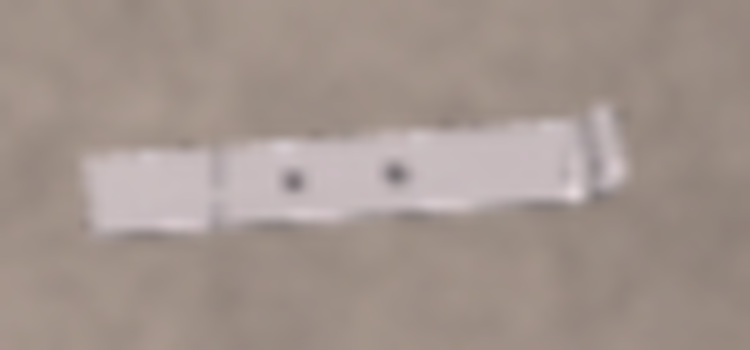

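```bash
cat > fit.py <<'E'
from bench import *
from h import *
from scipy.optimize import least_squares
ft=grab_frame("top"); fs=grab_frame("scene")
def c2p(p,s,o): return (np.array(p,float)+.5)/s-.5+np.array(o)
T=lambda p:c2p(p,7,(200,175)); S=lambda p:c2p(p,5.5,(265,175)); C=lambda p:c2p(p,10,(320,215))
def W(q,P):
    c,s=np.cos(q[2]),np.sin(q[2]); return np.array([q[0]+c*P[0]-s*P[1],q[1]+s*P[0]+c*P[1],P[2]])
obs=[(ft,T((635,132)),(-175,-45,50)),(ft,T((684,285)),(-175,45,50)),(ft,T((250,428)),(80,45,50)),(ft,T((325,243)),(0,0,250)),
(fs,S((50,485)),(-175,-45,50)),(fs,S((28,352)),(-175,45,50)),(fs,S((513,422)),(80,-45,50)),(fs,S((388,100)),(0,0,250))]
r=least_squares(lambda q:np.concatenate([proj(f,W(q,P))[0]-u for f,u,P in obs]),[560,120,1.9])
q=r.x; print("press",q.round(4)); print(r.fun.reshape(-1,2).round(2).tolist())
# knob top centre / base, combine views
kt=T((180,228)); ks=S((533,42)); kb=S((520,138)) 
k=least_squares(lambda P:np.concatenate([proj(ft,P)[0]-kt,proj(fs,P)[0]-ks]),[560,180,260]); print("knobtop",k.x.round(1),k.fun.round(2))
d=k.x[:2]-q[:2]; print("r",np.hypot(*d),"ang rel press",np.arctan2(d[1],d[0])-q[2])
co=[(C((90,152)),(0,0)) ]
obs=[(C((86,157)),(196,-16,8)),(C((95,233)),(196,16,8)),(C((580,203)),(4,16,8)),(C((570,120)),(4,-16,8)),(C((600,103)),(0,-16,48)),(C((620,183)),(0,16,48))]
r=least_squares(lambda q:np.concatenate([proj(ft,W(q,P))[0]-u for u,P in obs]),[475,-350,1.6]); print("clip",r.x.round(4),r.fun.reshape(-1,2).round(2).tolist())
E
python3 fit.py
```

```text
press [532.1448 146.1793   1.8774]
[[-0.58, -0.88], [-0.11, -0.97], [-1.44, -0.39], [-0.71, -0.73], [-0.42, -1.77], [-1.25, -0.04], [-0.01, -0.96], [-0.19, -0.65]]
knobtop [530.8 210.4 291.1] [-0.39 -0.01 -0.3  -0.  ]
r 64.28102284120983 ang rel press -0.28603538026217423
clip [ 480.0734 -350.2917    1.6292] [[-0.2, -0.18], [-0.37, 0.36], [0.36, -0.34], [0.49, -0.17], [0.42, 0.01], [-0.68, 0.31]]
```

```bash
python3 -m jog '[[[0,0,-4.5,0,1],[0,0,-4.5,0,1],[-2.9,-1.2,0,0,1],[-2.9,-1.2,0,0,1],[-2.9,-1.2,0,0,1],[-2.9,-1.2,0,0,1],[-2.9,-1.2,0,0,1],[-2.9,-1.2,0,0,1],[-2.9,-1.2,0,0,1],[-2.9,-1.2,0,0,1],[-2.9,-1.2,0,0,1],[-2.9,-1.2,0,0,1],[-2.9,-1.2,0,0,1],[-2.9,-1.2,0,0,1],[-2.9,-1.2,0,0,1],[-2.9,-1.2,0,0,1]]]'
python3 - <<'E'
from bench import *
from h import *
f=grab_frame("wrist"); cv2.imwrite("pics/d.png",f["color"]); o=get_obs(); print(o["eef_pos"],o["ee_rot"],o["joint_positions"])
P=[[530.8,210.4,291]]; print(proj(f,P),proj(f,[[532,146,250]]),proj(f,[[532,146,0]]))
print(-cv2.Rodrigues(f["rvec"])[0].T@f["tvec"])
print(proj(f,[o["eef_pos"]]))
E
```

```text
time: 3.6
eef_pos: [478.5, 252.5, 321.3]
ee_rot: [0.367, 3.12, 0.0]
ft_force: [0.3, 1.5, -0.5]
finger_gap: 85.4
[480.89010334 250.822142   320.68059546] [ 3.68784025e-01  3.11945636e+00 -1.41888904e-03] [ 3.31012163e-01  2.86276849e-01  2.25218879e-01  1.50975841e+00
 -9.93000546e-04  5.66361023e-01]
[[230.25644993 347.0003959 ]] [[150.33550873 328.54358618]] [[214.5910915  222.34109323]]
[413.2502256  268.88821867 464.30102573]
[[278.13302767 277.78898686]]
```

View pics/d.png

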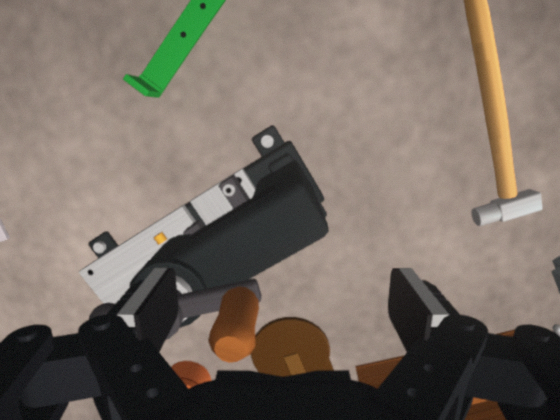

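```bash
python3 -m jog '[[[0,0,0,9.5,1],[0,0,0,9.5,1],[0,0,0,9.5,1],[0,0,0,9.5,1],[0,0,0,9.5,1],[0,0,0,9.5,1],[0,0,0,9.5,1],[0,0,0,9.5,1]]]'
cat > to.py <<'E'
import sys
from bench import *
from h import *
o=get_obs(); R=cv2.Rodrigues(np.array(o["ee_rot"]))[0]
t=np.array([float(a) for a in sys.argv[1:4]])
print("eef",o["eef_pos"].round(1),"t",o["time"],"F",o["ft_force"].round(1),"yawx",round(float(np.degrees(np.arctan2(R[1,0],R[0,0]))),2),"tool d mm",((t-o["eef_pos"])@R).round(1))
E
python3 - <<'E'
from bench import *
from h import *
f=grab_frame("wrist"); cv2.imwrite("pics/e.png",f["color"])
print(proj(f,[[530.8,210.4,291],[532,146,250]]))
E
python3 to.py 530 210 252
```

```text
time: 4.65
eef_pos: [477.6, 253.3, 321.3]
ee_rot: [-2.216, -2.227, 0.0]
ft_force: [0.7, 1.1, -0.7]
finger_gap: 85.3
[[376.25724428 322.2371799 ]
 [356.07621351 367.88973247]]
eef [477.6 253.3 321.3] t 4.7 F [0.1 0.6 0.4] yawx 89.82 tool d mm [-43.2  52.6  69.3]
```

View pics/e.png

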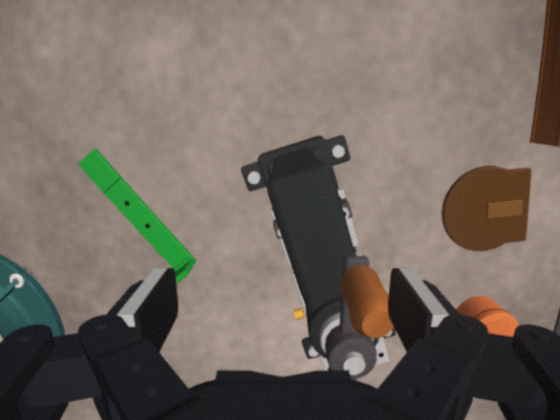

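```bash
python3 -m jog '[[[-2.1,2.65,0,0,1],[-2.2,2.65,0,0,1],[0,0,0,0,1],[0,0,0,0,1]]]'
python3 - <<'E'
from bench import *
from h import *
f=grab_frame("wrist"); cv2.imwrite("pics/f.png",f["color"])
print(proj(f,[[530.8,210.4,291],[532,146,250]]))
E
python3 to.py 530.8 210.4 252
```

```text
time: 5.2
eef_pos: [530.8, 211.0, 321.3]
ee_rot: [-2.208, -2.234, 0.0]
ft_force: [-0.1, 0.1, -0.1]
finger_gap: 85.6
[[280.7113622  251.15399632]
 [281.84538671 316.97692829]]
eef [530.6 211.2 321.4] t 5.25 F [-0.   0.2 -0. ] yawx 90.69 tool d mm [-0.8  0.2 69.4]
```

View pics/f.png

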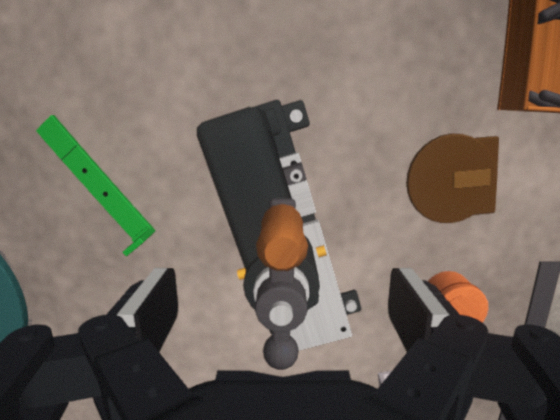

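Run:
```python
from h import *
exec(open('fit.py').read().split("# knob")[0].replace(",(ft,T((325,243)),(0,0,250))","").replace(",(fs,S((388,100)),(0,0,250))",""))
fw=grab_frame("wrist")
obs2=[(ft,T((325,243))),(fs,S((388,100))),(fw,np.array([281,307.]))]
k=least_squares(lambda P:np.concatenate([proj(f,P)[0]-u for f,u in obs2]),[560,180,260]); print("hubtop",k.x.round(1),k.fun.round(2))
obs2=[(ft,T((180,228))),(fs,S((533,42))),(fw,np.array([283,248.]))]
k=least_squares(lambda P:np.concatenate([proj(f,P)[0]-u for f,u in obs2]),[560,180,260]); print("knobtop",k.x.round(1),k.fun.round(2))
obs2=[(fw,(352,302),(0,0,0))]
# bed front corners in wrist
print(unproj(fw,[[351,338],[301,349]],50))
print(W(q,(-175,-45,50)),W(q,(-175,45,50)))
```

```text
press [532.3961 146.4112   1.8762]
[[-0.61, -0.9], [-0.17, -0.98], [-1.52, -0.47], [-0.38, -1.75], [-1.18, -0.03], [0.06, -0.86]]
hubtop [531.  148.8 242. ] [-1.24  0.02  0.47  1.42 -0.23  0.46]
knobtop [531.7 211.9 289.9] [-0.76 -0.2   0.18  0.59 -0.11  0.18]
[[626.33469259 -10.54712036  50.        ]
 [559.39792504 -28.37424813  50.        ]]
[627.93426191  -6.95914677  50.        ] [542.09927881 -34.02121754  50.        ]
```

```bash
python3 -m jog '[[[0,0,2.3,0,1],[0,0,2.3,0,1],[0,0,2.3,0,1],[0,0,0,0,1],[0,0,0,0,-1],[0,0,0,0,-1],[0,0,0,0,-1],[0,0,0,0,-1],[0,0,0,0,-1],[0,0,0,0,-1],[0,0,0,0,-1]]]' 25;python3 to.py 530.8 210.4 252;  python3 - <<'E'
from bench import *
from h import *
f=grab_frame("wrist"); cv2.imwrite("pics/g.png",f["color"])
E
```

```text
time: 6.78
eef_pos: [531.3, 210.9, 252.7]
ee_rot: [2.209, 2.233, 0.001]
ft_force: [-0.5, -0.2, 6.1]
finger_gap: 25.5
eef [531.3 210.9 252.7] t 6.775 F [-0.5 -0.2  6.1] yawx 90.61 tool d mm [-0.5 -0.5  0.7]
```

View pics/g.png

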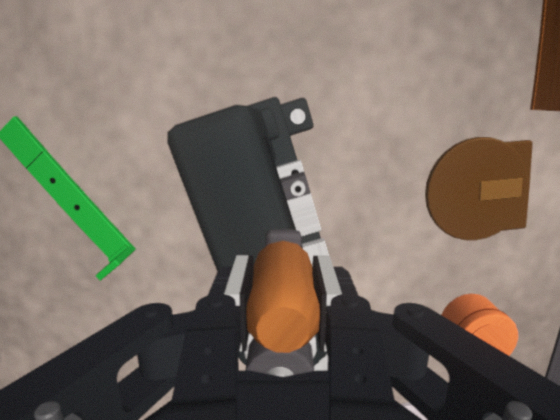

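```bash
python3 -m jog '[[[-0.32,-2.01,0,0,-1],[-0.92,-1.81,0,0,-1],[-1.44,-1.44,0,0,-1],[-1.81,-0.92,0,0,-1],[-2.01,-0.32,0,0,-1]]]' 40;python3 to.py 466.3 147 252
python3 - <<'E'
from bench import *
from h import *
f=grab_frame("wrist"); cv2.imwrite("pics/g2.png",f["color"])
E
```

```text
time: 7.45
eef_pos: [465.2, 145.3, 252.8]
ee_rot: [-2.207, -2.233, -0.001]
ft_force: [0.4, 3.2, 5.9]
finger_gap: 25.1
eef [465.2 145.3 252.8] t 7.45 F [0.4 3.2 5.9] yawx 90.67 tool d mm [1.7 1.1 0.8]
```

View pics/g2.png

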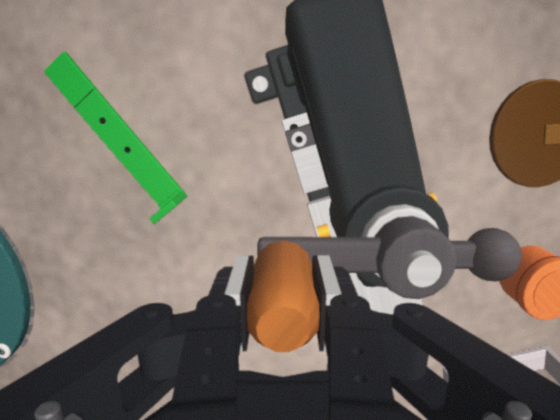

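```bash
python3 -m jog '[[[-2.01,0.32,0,0,-1],[-1.81,0.92,0,0,-1],[-1.44,1.44,0,0,-1],[-0.92,1.81,0,0,-1],[-0.32,2.01,0,0,-1],[0.32,2.01,0,0,-1],[0.92,1.81,0,0,-1],[1.44,1.44,0,0,-1],[1.81,0.92,0,0,-1],[2.01,0.32,0,0,-1]]]' 40;python3 to.py 596 147 252
```

```text
time: 8.75
eef_pos: [595.6, 146.8, 252.7]
ee_rot: [-2.209, -2.232, 0.003]
ft_force: [-19.6, -3.0, 15.4]
finger_gap: 25.2
eef [595.6 146.8 252.7] t 8.75 F [-19.6  -3.   15.4] yawx 90.6 tool d mm [0.2 0.4 0.7]
```

```bash
python3 -m jog '[[[2.01,-0.42,0,0,-1],[1.81,-0.97,0,0,-1],[1.44,-1.44,0,0,-1],[0.92,-1.81,0,0,-1],[0.32,-2.01,0,0,-1],[-0.32,-2.01,0,0,-1],[-0.92,-1.81,0,0,-1],[-1.44,-1.44,0,0,-1],[-1.81,-0.92,0,0,-1],[-2.01,-0.32,0,0,-1]]]' 40;python3 to.py 466 147 252
```

```text
time: 10.0
eef_pos: [465.0, 144.9, 252.8]
ee_rot: [2.209, 2.234, 0.002]
ft_force: [9.3, 3.0, 1.2]
finger_gap: 25.2
eef [465.  144.9 252.8] t 10.0 F [9.3 3.  1.2] yawx 90.65 tool d mm [2.1 1.  0.8]
```

```bash
python3 -m jog '[[[-2.01,0.37,0,0,-1],[-1.81,0.92,0,0,-1],[-1.44,1.44,0,0,-1],[-0.92,1.81,0,0,-1],[-0.32,2.01,0,0,-1],[0.32,2.01,0,0,-1],[0.92,1.81,0,0,-1],[1.44,1.44,0,0,-1],[1.81,0.92,0,0,-1],[2.01,0.27,0,0,-1],[2.01,-0.37,0,0,-1],[1.81,-0.92,0,0,-1]]]' 40;python3 to.py 569 199 252
```

```text
time: 11.5
eef_pos: [582.8, 184.4, 252.7]
ee_rot: [2.209, 2.231, 0.0]
ft_force: [-5.3, -8.0, 11.7]
finger_gap: 25.3
eef [582.8 184.4 252.7] t 11.5 F [-5.3 -8.  11.7] yawx 90.58 tool d mm [ 14.8 -13.7   0.7]
```

```bash
python3 -m jog '[[[1.44,-1.44,0,0,-1],[0.92,-1.81,0,0,-1],[0.32,-2.01,0,0,-1],[-0.16,-1.0,0,0,-1],[0,0,0,0,-1]]]' 40;python3 to.py 532 211 252
```

```text
time: 12.12
eef_pos: [518.7, 209.7, 252.8]
ee_rot: [-2.208, -2.233, -0.002]
ft_force: [-2.8, 8.6, 8.5]
finger_gap: 25.0
eef [518.7 209.7 252.8] t 12.125 F [-2.8  8.6  8.5] yawx 90.64 tool d mm [ 1.2 13.3  0.8]
```

```bash
python3 -m jog '[[[-0.12,-0.5,0,0,-1],[-0.12,-0.4,0,0,-1],[0,0,0,0,-1]]]' 40;python3 to.py 532 211 252
python3 - <<'E'
from bench import *
from h import *
f=grab_frame("top"); cv2.imwrite("pics/i.png",cv2.resize(f["color"][175:255,200:310],None,fx=7,fy=7,interpolation=cv2.INTER_CUBIC))
f=grab_frame("scene"); cv2.imwrite("pics/i2.png",cv2.resize(f["color"][165:283,255:390],None,fx=5,fy=5,interpolation=cv2.INTER_CUBIC))
E
```

```text
time: 12.5
eef_pos: [510.2, 207.5, 252.8]
ee_rot: [-2.208, -2.233, -0.003]
ft_force: [-4.7, 9.7, 9.0]
finger_gap: 24.8
eef [510.2 207.5 252.8] t 12.5 F [-4.7  9.7  9. ] yawx 90.64 tool d mm [ 3.3 21.9  0.8]
```

View pics/i2.png

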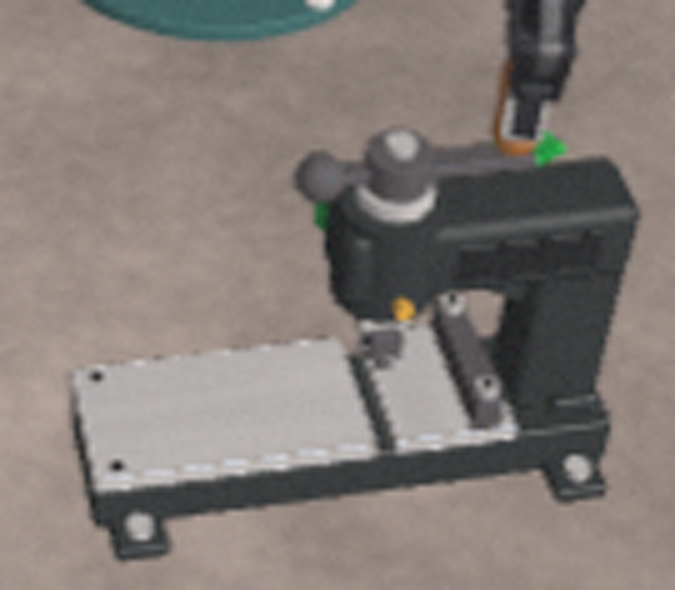

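```bash
python3 -m jog '[[[-0.13,-0.4,0,0,-1],[0,0,0,0,-1]]]' 40;python3 to.py 532 211 252
```

```text
time: 12.85
eef_pos: [509.5, 207.1, 253.0]
ee_rot: [2.208, 2.233, 0.012]
ft_force: [18.2, 18.4, -3.6]
finger_gap: 25.3
eef [509.5 207.1 253. ] t 12.85 F [18.2 18.4 -3.6] yawx 90.64 tool d mm [ 3.6 22.5  1.1]
```

```bash
python3 -m jog '[[[0.05,0.25,0,0,-1],[0,0,0,0,1],[0,0,0,0,1],[0,0,0,0,1],[0,0,0,0,1],[0,0,-2.4,0,1],[0,0,-2.4,0,1],[0,0,-3,0,1],[0,0,0,-9.3,1],[0,0,0,-9.3,1],[0,0,0,-9.3,1],[0,0,0,-9.3,1],[0,0,0,-9.3,1],[0,0,0,-9.3,1],[0,0,0,-9.3,1],[0,0,0,-9.3,1],[0,0,0,-9.3,1],[0,0,0,-9.3,1]]]' 40;python3 to.py 480 -320 230
```

```text
time: 15.1
eef_pos: [508.6, 205.7, 330.3]
ee_rot: [0.107, -3.14, 0.0]
ft_force: [-0.4, 0.2, 0.9]
finger_gap: 85.4
eef [508.6 205.7 330.3] t 15.1 F [-0.4  0.2  0.9] yawx -176.09 tool d mm [  64.4 -522.5  100.3]
```

```bash
python3 -m jog '[[[0.5,-4.4,0,0,1],[0.5,-4.4,0,0,1],[0.5,-4.4,0,0,1],[0.5,-4.4,0,0,1],[0.5,-4.4,0,0,1],[0.5,-4.4,0,0,1],[0.6,-4.4,1.6,0,1],[0.6,-4.4,1.6,0,1],[0.6,-4.4,1.7,0,1],[0.6,-4.4,1.7,0,1],[0.6,-4.3,1.7,0,1],[0.5,-4,1.7,0,1],[0,0,0,0,1]]]' 40;python3 to.py 480 -350 35
python3 - <<'E'
from bench import *
from h import *
f=grab_frame("wrist"); cv2.imwrite("pics/j.png",f["color"])
for r in masks_of("clip_leg","wrist"): print(r["confidence"],r["rect"])
f=grab_frame("top"); cv2.imwrite("pics/j2.png",cv2.resize(f["color"][175:255,200:310],None,fx=7,fy=7,interpolation=cv2.INTER_CUBIC))
E
```

```text
time: 16.73
eef_pos: [475.8, -322.3, 228.6]
ee_rot: [0.094, -3.138, -0.002]
ft_force: [0.9, -1.3, -0.4]
finger_gap: 85.5
eef [ 475.8 -322.3  228.6] t 16.725 F [ 0.9 -1.3 -0.4] yawx -176.56 tool d mm [ -2.9 -28.2 193.6]
0.67 [261.4, 0.0, 455.2, 69.7]
0.64 [245.1, 167.0, 444.5, 209.9]
```

View pics/j.png

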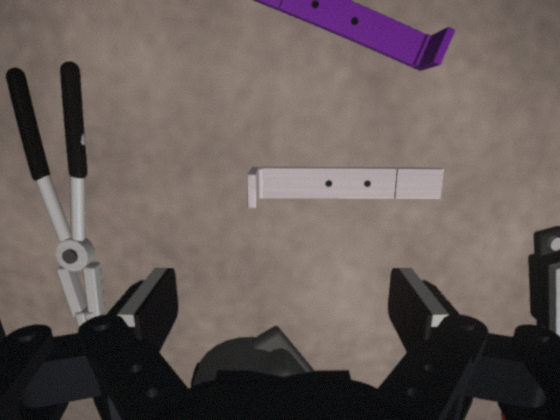

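View pics/j2.png

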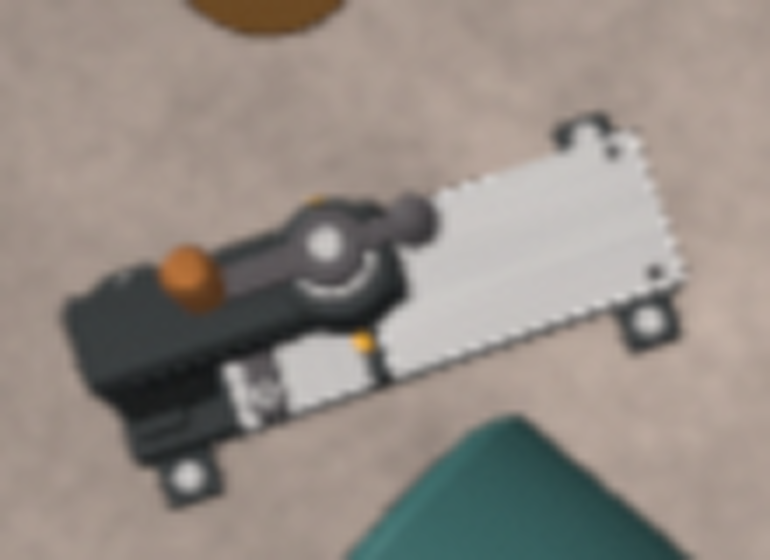

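Run:
```python
from bench import *
from h import *
f=grab_frame("wrist"); cv2.imwrite("pics/k.png",cv2.resize(f["color"][155:220,235:455],None,fx=3.6,fy=3.6,interpolation=cv2.INTER_CUBIC))
cv2.imwrite("pics/k2.png",cv2.resize(f["color"][155:220,240:300],None,fx=9,fy=9,interpolation=cv2.INTER_CUBIC))
```

```text
(no output)
```

View pics/k.png

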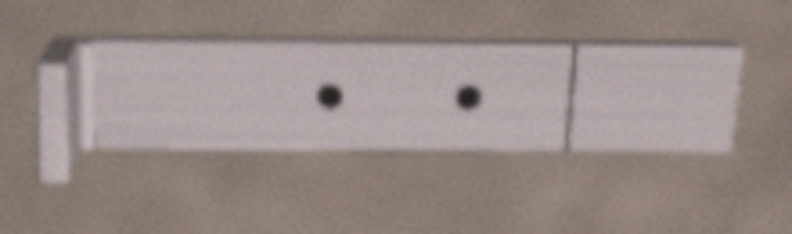

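View pics/k2.png

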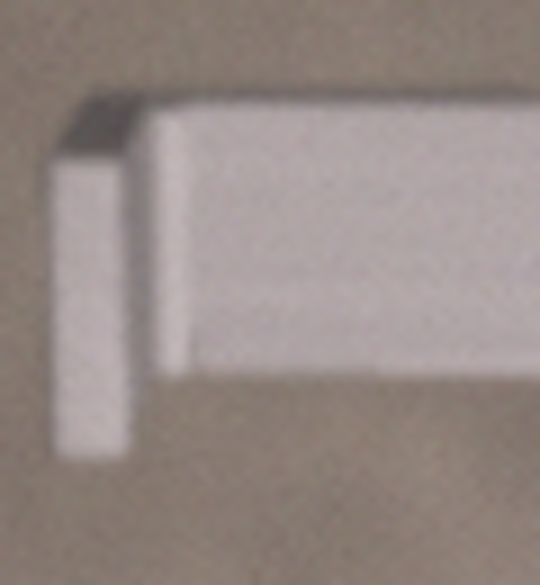

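```bash
python3 - <<'E'
from bench import *
from h import *
from scipy.optimize import least_squares
f=grab_frame("wrist")
A=lambda p:(np.array(p)+.5)/9-.5+[240,155]
B=lambda p:(np.array(p)+.5)/3.6-.5+[235,155]
def W(q,P):
    c,s=np.cos(q[2]),np.sin(q[2]); return np.array([q[0]+c*P[0]-s*P[1],q[1]+s*P[0]+c*P[1],P[2]])
obs=[(A((50,158)),(-4,16,48)),(A((55,458)),(-4,-16,48)),(A((131,458)),(4,-16,48)),(A((126,158)),(4,16,48)),(B((742,46)),(196,16,8)),(B((733,151)),(196,-16,8))]
r=least_squares(lambda q:np.concatenate([proj(f,W(q,P))[0]-u for u,P in obs]),[480,-350,1.63]); print("clip",r.x.round(4),r.fun.reshape(-1,2).round(2).tolist())
E
python3 to.py 476 -352 25
```

```text
clip [ 480.6499 -349.5255    1.6305] [[-0.4, -0.25], [-0.15, 0.27], [-0.08, 0.3], [-0.1, -0.23], [0.9, -0.37], [-0.05, 0.43]]
eef [ 477.  -319.5  231. ] t 16.975 F [ 0.9  0.1 -0.3] yawx -176.34 tool d mm [  3.2 -32.2 206. ]
```

```bash
python3 -m jog '[[[-0.1,-1.5,2.5,0,1],[-0.1,-1.5,2.5,0,1],[0,0,3,0,1],[0,0,3,0,1],[0,0,0,0,1],[0,0,0,0,1]]]' 40;python3 to.py 480.6 -349.5 14
python3 - <<'E'
from bench import *
from h import *
f=grab_frame("wrist"); cv2.imwrite("pics/l.png",f["color"])
E
```

```text
time: 17.73
eef_pos: [481.2, -350.0, 121.8]
ee_rot: [-0.1, 3.139, -0.002]
ft_force: [-0.3, 0.1, 1.6]
finger_gap: 85.5
eef [ 481.2 -350.   121.8] t 17.725 F [-0.3  0.1  1.6] yawx -176.35 tool d mm [  0.7   0.7 107.8]
```

View pics/l.png

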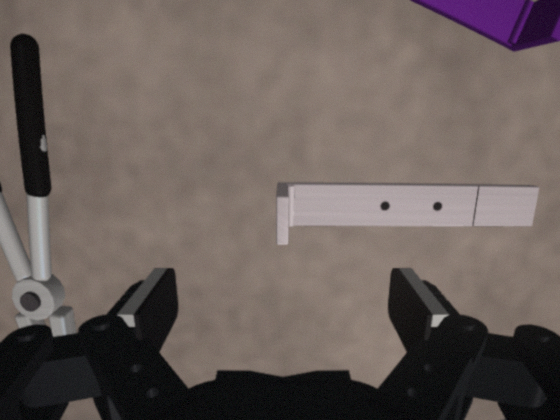

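```bash
python3 -m jog '[[[0,0,2.7,0,1],[0,0,2.7,0,1],[0,0,2.7,0,1],[0,0,2.6,0,1],[0,0,0,0,1],[0,0,0,0,1],[0,0,0,0,-1],[0,0,0,0,-1],[0,0,0,0,-1],[0,0,0,0,-1],[0,0,0,0,-1],[0,0,0,0,-1],[0,0,0,0,-1],[0,0,0,0,-1]]]' 80;python3 to.py 480.6 -349.5 14
python3 - <<'E'
from bench import *
from h import *
f=grab_frame("wrist"); cv2.imwrite("pics/m.png",f["color"])
E
```

```text
time: 19.52
eef_pos: [480.7, -350.2, 13.5]
ee_rot: [-0.099, 3.14, -0.0]
ft_force: [-0.4, 1.1, 5.6]
finger_gap: 7.0
eef [ 480.7 -350.2   13.5] t 19.525 F [-0.4  1.1  5.6] yawx -176.39 tool d mm [ 0.   0.7 -0.5]
```

View pics/m.png

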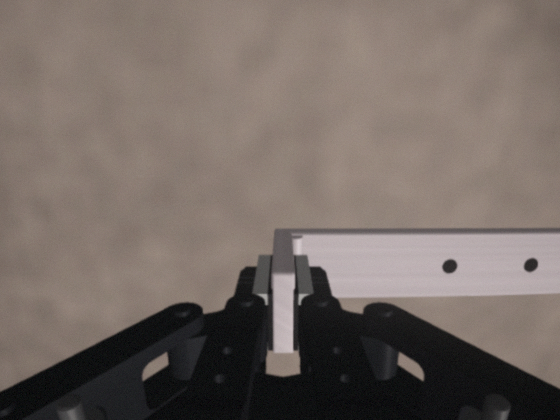

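```bash
python3 -m jog '[[[0,0,-2,0,-1],[0,0,-3,0,-1],[0,0,-3,0,-1],[0,0,-3.5,0,-1],[0,0,0,-7,-1],[0,0,0,-7.1,-1],[0,0,0,0,-1]]]' 80;python3 to.py 611.7 -111.3 133
```

```text
time: 20.45
eef_pos: [480.4, -350.0, 128.0]
ee_rot: [0.482, -3.104, -0.001]
ft_force: [-0.6, 1.0, -1.4]
finger_gap: 7.0
eef [ 480.4 -350.   128. ] t 20.45 F [-0.6  1.  -1.4] yawx -162.34 tool d mm [-197.5  187.6   -5. ]
```

```bash
python3 -m jog '[[[-1.97,1.88,0,0,-1],[-1.97,1.88,0,0,-1],[-1.97,1.88,0,0,-1],[-1.97,1.88,0,0,-1],[-1.97,1.88,0,0,-1],[-1.97,1.88,0,0,-1],[-1.97,1.88,0,0,-1],[-1.97,1.88,0,0,-1],[-1.97,1.88,0,0,-1],[-1.97,1.88,0,0,-1],[0,0,0,0,-1],[0,0,0,0,-1]]]' 80;python3 to.py 611.7 -111.3 75
python3 - <<'E'
from bench import *
from h import *
f=grab_frame("wrist"); cv2.imwrite("pics/n.png",f["color"])
f=grab_frame("top"); cv2.imwrite("pics/n2.png",cv2.resize(f["color"][160:260,200:340],None,fx=5.5,fy=5.5,interpolation=cv2.INTER_CUBIC))
E
```

```text
time: 21.95
eef_pos: [610.7, -111.4, 128.0]
ee_rot: [0.481, -3.104, -0.0]
ft_force: [0.2, 0.7, -1.9]
finger_gap: 6.9
eef [ 610.7 -111.4  128. ] t 21.95 F [ 0.2  0.7 -1.9] yawx -162.39 tool d mm [-1.  -0.2 53. ]
```

View pics/n.png

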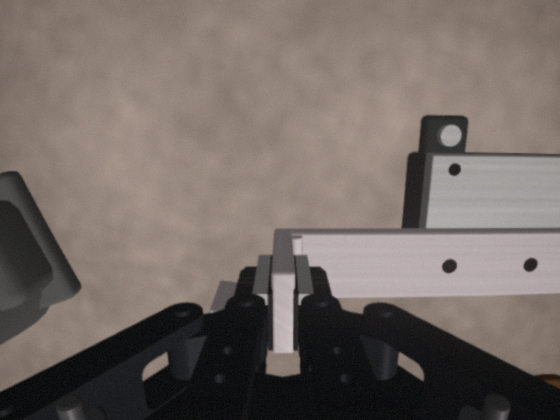

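View pics/n2.png

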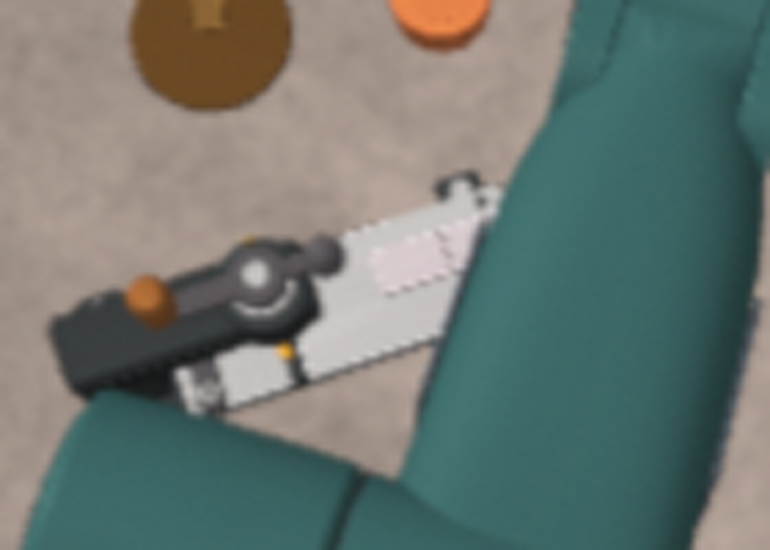

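View scene.

Run:
```python
from bench import *
from h import *
f=grab_frame("scene"); cv2.imwrite("pics/o.png",cv2.resize(f["color"][0:340,130:500],None,fx=1.75,fy=1.75,interpolation=cv2.INTER_CUBIC))
print(get_obs()["joint_positions"])
```

```text
[-3.12069062e-01  4.71086022e-01 -5.94332648e-03  1.09390389e+00
 -1.34500217e-04 -6.19568473e-01]
```

View pics/o.png

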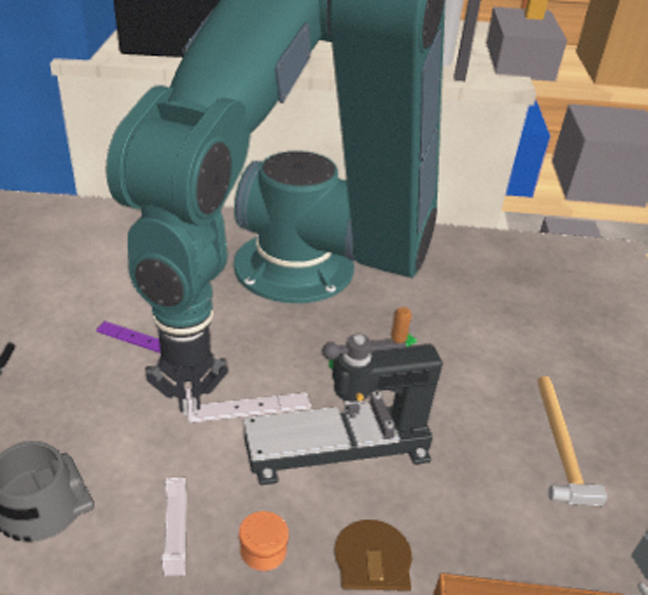

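```bash
python3 -m jog '[[[0,0,1.9,0,-1],[0,0,1.9,0,-1],[0,0,1.9,0,-1],[0,1.2,0,0,-1],[0,1.2,0,0,-1],[0,1.2,0,0,-1],[0,0,0,0,-1],[0,0,0,0,-1]]]' 80;python3 to.py 578 -4.5 63.5
python3 - <<'E'
from bench import *
from h import *
f=grab_frame("scene"); cv2.imwrite("pics/p.png",cv2.resize(f["color"][150:290,210:390],None,fx=4.4,fy=4.2,interpolation=cv2.INTER_CUBIC))
f=grab_frame("top"); cv2.imwrite("pics/p2.png",cv2.resize(f["color"][160:260,200:340],None,fx=5.5,fy=5.5,interpolation=cv2.INTER_CUBIC))
f=grab_frame("wrist"); cv2.imwrite("pics/p3.png",f["color"])
E
```

```text
time: 23.1
eef_pos: [600.3, -76.8, 71.6]
ee_rot: [-0.484, 3.104, -0.001]
ft_force: [-1.1, 0.3, -1.7]
finger_gap: 6.7
eef [600.3 -76.8  71.6] t 23.1 F [-1.1  0.3 -1.7] yawx -162.28 tool d mm [-0.7 75.7  8.1]
```

View pics/p.png

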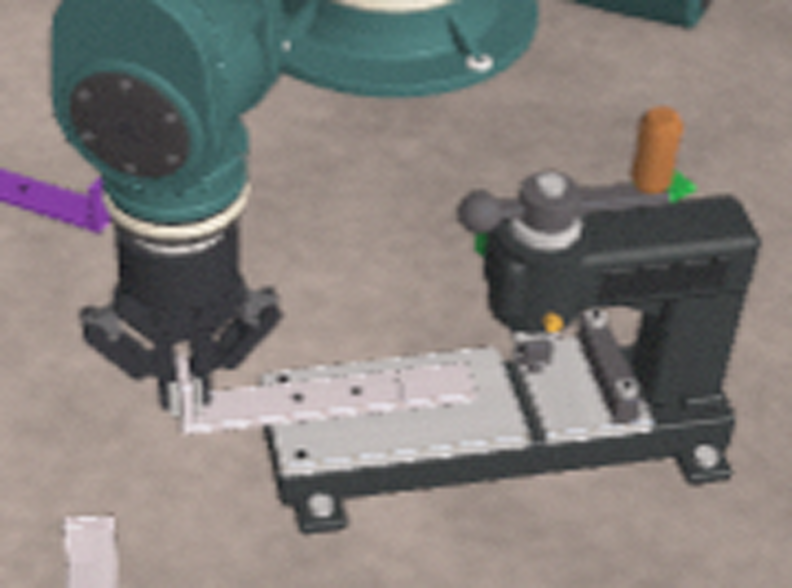

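View pics/p3.png

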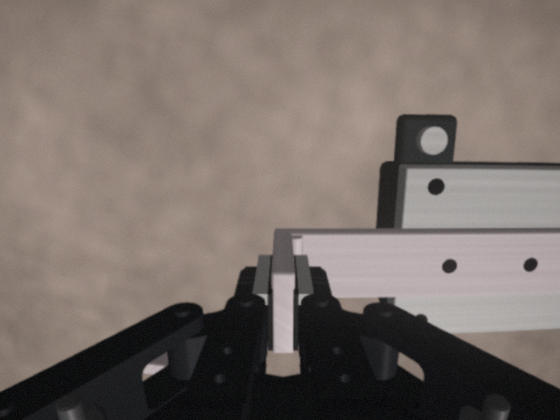

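Run:
```python
from bench import *
from h import *
f=grab_frame("wrist"); g=cv2.GaussianBlur(cv2.cvtColor(f["color"],cv2.COLOR_BGR2GRAY),(3,3),0).astype(float)
def edge(lo,hi,cols,sgn):
    out=[]
    for c in cols:
        d=sgn*np.gradient(g[:,c])[lo:hi]; i=int(d.argmax())
        if 0<i<len(d)-1:
            a,b,e=d[i-1:i+2]; i+= .5*(a-e)/(a-2*b+e)
        out.append((c,lo+i))
    return np.array(out)
cols=range(470,556,4)
def fit(e,z):
    P=unproj(f,e,z)[:,:2]; m=np.median(P,0); 
    vx,vy,x,y=cv2.fitLine(P.astype(np.float32),cv2.DIST_HUBER,0,.01,.01).ravel()
    if vy<0: vx,vy=-vx,-vy
    return np.array([x,y]),np.degrees(np.arctan2(vy,vx))
v=np.array([-.9537,-.3007]);ax=np.array([530.5,146.2])
for nm,lo,hi,s,z in [("bed+",155,175,1,50),("bed-",320,340,-1,50),("clip+",222,238,1,66),("clip-",285,305,-1,66)]:
    e=edge(lo,hi,cols,s); p,a=fit(e,z); print(nm,e[0].round(1),e[-1].round(1),"ang",a.round(2),"v",((p-ax)@v).round(2))
```

```text
bed+ [470.  168.6] [554.  169.7] ang 107.88 v 43.35
bed- [470.  332.2] [554.  328.4] ang 107.71 v -45.77
clip+ [470.  233.4] [554.  232.8] ang 107.78 v 16.6
clip- [470.  296.5] [554. 296.] ang 107.07 v -14.97
```

```bash
python3 -m jog '[[[-0.2,1,0,-0.4,-1],[0,1,0,0,-1],[0,1,0,0,-1],[0,1,0,0,-1],[0,1,0,0,-1],[0,1,0,0,-1],[0,0.9,0,0,-1],[0,0,0.4,0,-1],[0,0,0,0,-1],[0,0,0,0,-1]]]' 100;python3 to.py 578 -4.5 63.5
python3 - <<'E'
from bench import *
from h import *
f=grab_frame("scene"); cv2.imwrite("pics/q.png",cv2.resize(f["color"][150:290,230:390],None,fx=4.4,fy=4.2,interpolation=cv2.INTER_CUBIC))
f=grab_frame("wrist"); cv2.imwrite("pics/q3.png",f["color"])
E
```

```text
time: 24.55
eef_pos: [580.7, -10.9, 67.2]
ee_rot: [0.494, -3.102, 0.0]
ft_force: [-0.4, 0.3, -2.3]
finger_gap: 6.8
eef [580.7 -10.9  67.2] t 24.55 F [-0.4  0.3 -2.3] yawx -161.92 tool d mm [0.6 6.9 3.7]
```

View pics/q.png

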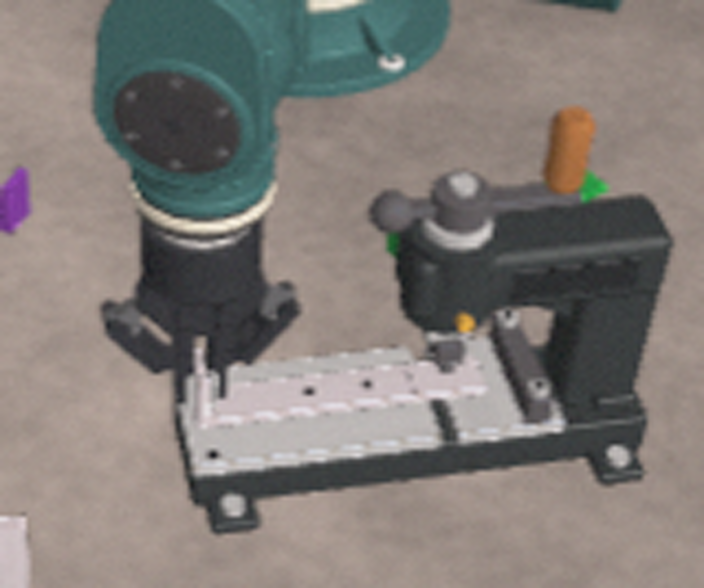

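View pics/q3.png

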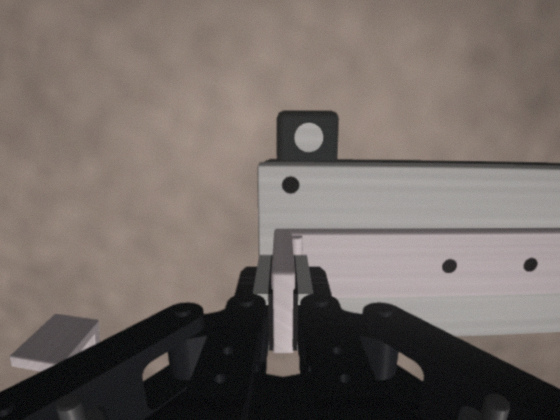

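```bash
python3 -m jog '[[[0,0.25,0.1,0,-1],[0,0.25,0.1,0,-1],[0,0,0,0,-1]]]' 100;python3 to.py 578 -4.5 63.5;python3 -m jog '[[[0,0.2,0.1,0,-1],[0,0,0,0,-1]]]' 100; python3 to.py 578 -4.5 63.5
```

```text
time: 25.02
eef_pos: [578.9, -5.6, 65.2]
ee_rot: [0.495, -3.102, -0.0]
ft_force: [-0.4, 0.5, -1.7]
finger_gap: 6.9
eef [578.9  -5.6  65.2] t 25.025 F [-0.4  0.5 -1.7] yawx -161.88 tool d mm [0.5 1.4 1.7]
time: 25.28
eef_pos: [578.4, -3.8, 64.2]
ee_rot: [0.494, -3.102, -0.0]
ft_force: [-0.6, -0.2, -1.8]
finger_gap: 6.8
eef [578.4  -3.8  64.2] t 25.275 F [-0.6 -0.2 -1.8] yawx -161.89 tool d mm [ 0.6 -0.5  0.7]
```

```bash
for i in 1; do python3 -m jog '[[[0,0.2,0,0,-1],[0,0,0,0,-1]]]' 100 | grep -E "eef_pos|force"; python3 -m jog '[[[0,0.2,0,0,-1],[0,0,0,0,-1]]]' 100| grep -E "eef_pos|force"; done
```

```text
eef_pos: [577.8, -1.9, 64.3]
ft_force: [0.6, 0.1, -1.8]
eef_pos: [577.2, -0.0, 64.3]
ft_force: [0.2, -0.6, -1.4]
```

Run:
```python
from bench import *
from h import *
f=grab_frame("scene"); cv2.imwrite("pics/r.png",cv2.resize(f["color"][215:270,310:380],None,fx=9,fy=9,interpolation=cv2.INTER_CUBIC))
```

```text
(no output)
```

View pics/r.png

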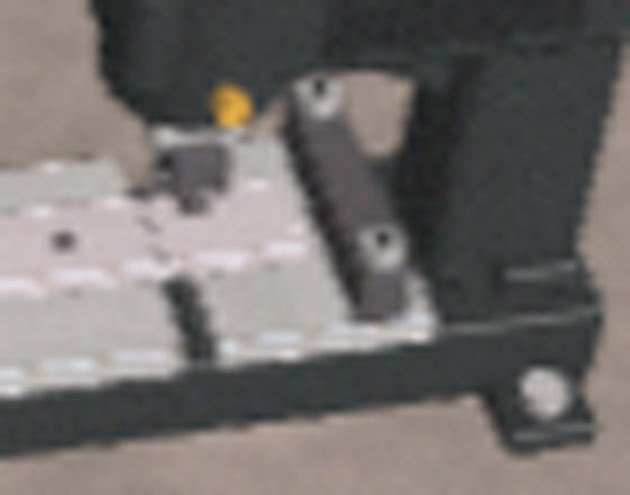

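```bash
python3 -m jog '[[[0,0.2,0,0,-1],[0,0,0,0,-1]]]' 100 | grep -E "eef_pos|force"; python3 -m jog '[[[0,0.2,0,0,-1],[0,0,0,0,-1]]]' 100| grep -E "eef_pos|force"
```

```text
eef_pos: [576.5, 1.9, 64.3]
ft_force: [0.4, -0.2, -1.0]
eef_pos: [575.9, 3.8, 64.3]
ft_force: [-0.1, -0.6, -1.8]
```

Run:
```python
from bench import *
from h import *
f=grab_frame("scene"); cv2.imwrite("pics/s.png",cv2.resize(f["color"][215:270,310:380],None,fx=9,fy=9,interpolation=cv2.INTER_CUBIC))
def at(px): 
    u=np.array([-.3007,.9537]);v=np.array([-.9537,-.3007]); return proj(f,[[*(np.array([530.5,146.2])+px[0]*u+px[1]*v),px[2]]])[0]
for p in [(38,-45,74),(38,45,74),(38,-45,50),(38,-16,58),(28,-16,58),(80,-45,50),(0,0,250)]: print(p,((at(p)-[310,215])*9).round(0))
f=grab_frame("wrist"); cv2.imwrite("pics/s3.png",f["color"])
```

```text
(38, -45, 74) [318. 281.]
(38, 45, 74) [242.  88.]
(38, -45, 50) [308. 330.]
(38, -16, 58) [287. 249.]
(28, -16, 58) [258. 253.]
(80, -45, 50) [431. 315.]
(0, 0, 250) [ 225. -209.]
```

View pics/s.png

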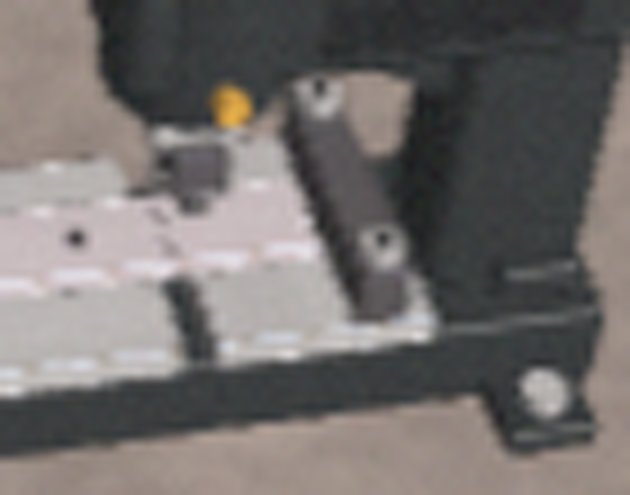

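View pics/s3.png

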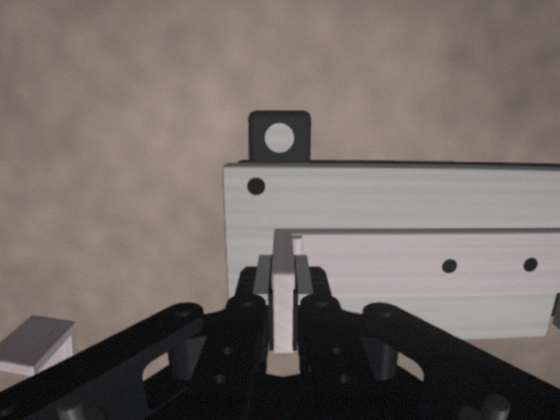

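```bash
python3 -m jog '[[[0,0.2,0,0,-1],[0,0,0,0,-1]]]' 100 | grep -E "eef_pos|force"; python3 -m jog '[[[0,0.2,0,0,-1],[0,0,0,0,-1]]]' 100| grep -E "eef_pos|force"
python3 - <<'E'
from bench import *
from h import *
u=np.array([-.3007,.9537]);v=np.array([-.9537,-.3007]);ax=np.array([530.5,146.2])
f=grab_frame("wrist"); cv2.imwrite("pics/t3.png",f["color"])
f=grab_frame("scene"); cv2.imwrite("pics/t.png",cv2.resize(f["color"][215:270,310:380],None,fx=9,fy=9,interpolation=cv2.INTER_CUBIC))
o=get_obs(); d=o["eef_pos"][:2]-ax; print(d@u,d@v)
E
```

```text
eef_pos: [575.3, 5.7, 64.3]
ft_force: [0.5, -0.2, -1.8]
eef_pos: [574.9, 7.3, 64.4]
ft_force: [0.2, -3.3, -0.9]
-145.84490557885053 -0.5443452412007007
```

View pics/t.png

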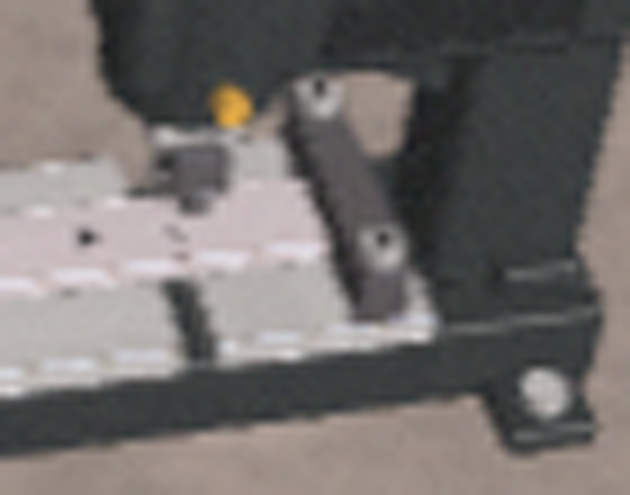

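View pics/t3.png

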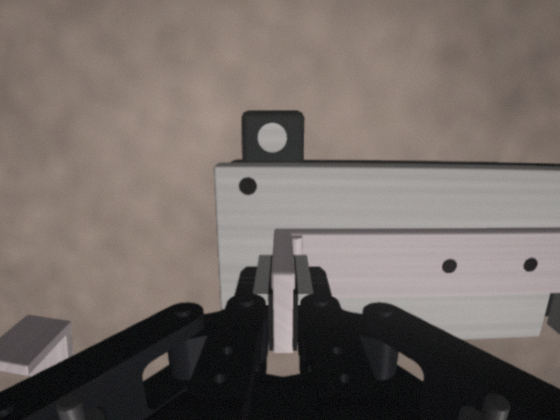

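Run:
```python
from bench import *
from h import *
u=np.array([-.3007,.9537]);v=np.array([-.9537,-.3007]);ax=np.array([530.5,146.2])
f=grab_frame("wrist")
for px,z in [((216.5,165),50),((275,231),98),((284,350),98)]:
    d=unproj(f,[px],z)[0][:2]-ax; print(px,z,(d@u).round(1),(d@v).round(1))
f=grab_frame("scene")
C=lambda p:(np.array(p)+.5)/9-.5+[310,215]
for p,z in [((347,318),50),((352,266),74),((408,256),74),((437,325),50),((325,252),58)]:
    d=unproj(f,[C(p)],z)[0][:2]-ax; print("scene",p,z,(d@u).round(1),(d@v).round(1))
```

```text
(216.5, 165) 50 -175.1 43.7
(275, 231) 98 -148.3 29.5
(284, 350) 98 -144.9 -15.5
scene (347, 318) 50 51.3 -40.0
scene (352, 266) 74 50.3 -38.5
scene (408, 256) 74 69.8 -37.2
scene (437, 325) 50 79.9 -47.8
scene (325, 252) 58 49.6 -17.2
```

Run:
```python
from bench import *
from h import *
u=np.array([-.3007,.9537]);v=np.array([-.9537,-.3007]);ax=np.array([530.5,146.2])
f=grab_frame("scene")
cv2.imwrite("pics/u.png",cv2.resize(f["color"][218:256,335:362],None,fx=15,fy=15,interpolation=cv2.INTER_CUBIC))
C=lambda p:(np.array(p)+.5)/9-.5+[310,215]
for p,z in [((383,243),76),((320,93),76)]:
    d=unproj(f,[C(p)],z)[0][:2]-ax; print("scene",p,z,(d@u).round(1),(d@v).round(1))
for r in masks_of("fence","scene"): print(r["confidence"],r["rect"])
```

```text
scene (383, 243) 76 62.6 -32.0
scene (320, 93) 76 62.2 38.5
0.59 [339.3, 225.3, 360.2, 250.1]
0.15 [279.8, 230.2, 347.6, 251.7]
```

View pics/u.png

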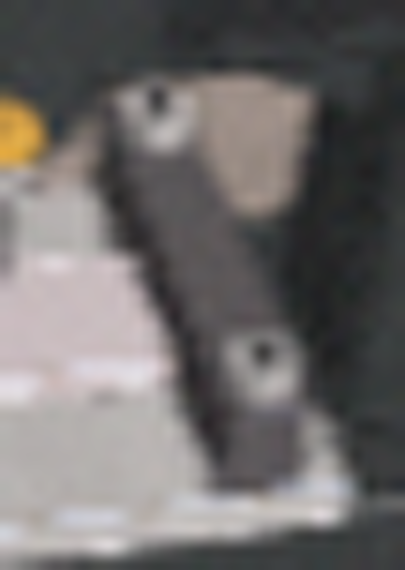

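```bash
python3 -m jog '[[[0,0.1,0.1,0,-1],[0,0,0,0,-1],[0,0,0,0,-1]]]' 100 | grep -E "eef_pos|force|rot"; python3 -m jog '[[[0,0.1,0.1,0,-1],[0,0,0,0,-1],[0,0,0,0,-1]]]' 100| grep -E "eef_pos|force|rot"
```

```text
eef_pos: [575.2, 7.3, 63.7]
ee_rot: [-0.493, 3.102, -0.004]
ft_force: [1.7, -11.3, 1.7]
eef_pos: [575.4, 7.4, 63.5]
ee_rot: [-0.492, 3.101, -0.007]
ft_force: [1.2, -18.5, 11.4]
```

```bash
python3 -m jog '[[[0,0.05,0.1,0,-1],[0,0,0,0,-1],[0,0,0,0,-1],[0,0,0,0,-1],[0,0,0,0,-1]]]' 110 | grep -E "eef_pos|force|rot|gap"; python3 to.py 578 -4.5 63.5
python3 - <<'E'
from bench import *
from h import *
f=grab_frame("wrist"); cv2.imwrite("pics/w3.png",f["color"])
f=grab_frame("top"); cv2.imwrite("pics/w2.png",cv2.resize(f["color"][160:260,200:340],None,fx=5.5,fy=5.5,interpolation=cv2.INTER_CUBIC))
f=grab_frame("scene"); cv2.imwrite("pics/w.png",cv2.resize(f["color"][175:275,265:385],None,fx=6,fy=6,interpolation=cv2.INTER_CUBIC))
E
```

```text
eef_pos: [575.5, 7.4, 63.5]
ee_rot: [-0.492, 3.1, -0.009]
ft_force: [-2.8, -21.6, 25.5]
finger_gap: 6.6
eef [575.5   7.4  63.5] t 28.6 F [ -2.8 -21.6  25.5] yawx -161.98 tool d mm [  1.3 -12.1   0.1]
```

View pics/w.png

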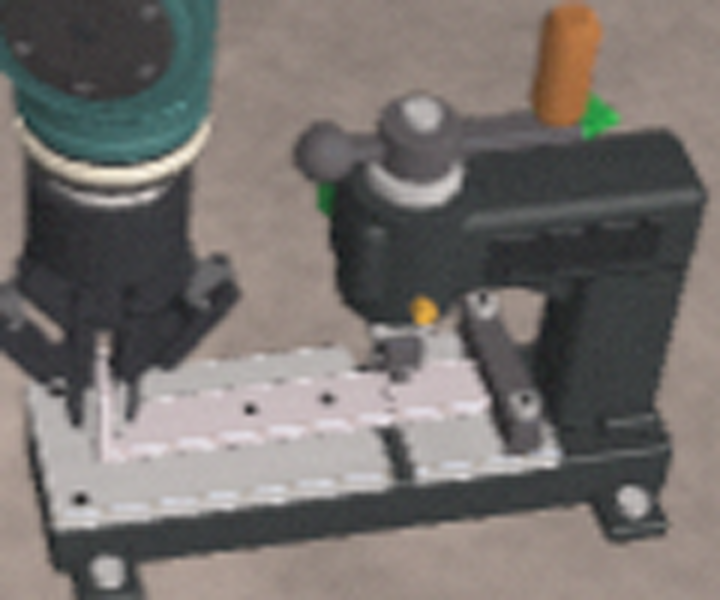

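View pics/w3.png

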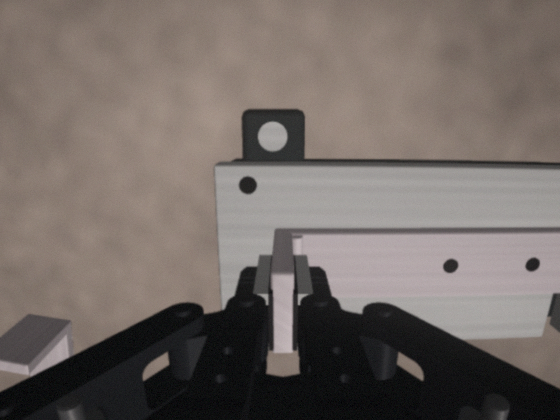

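View pics/w2.png

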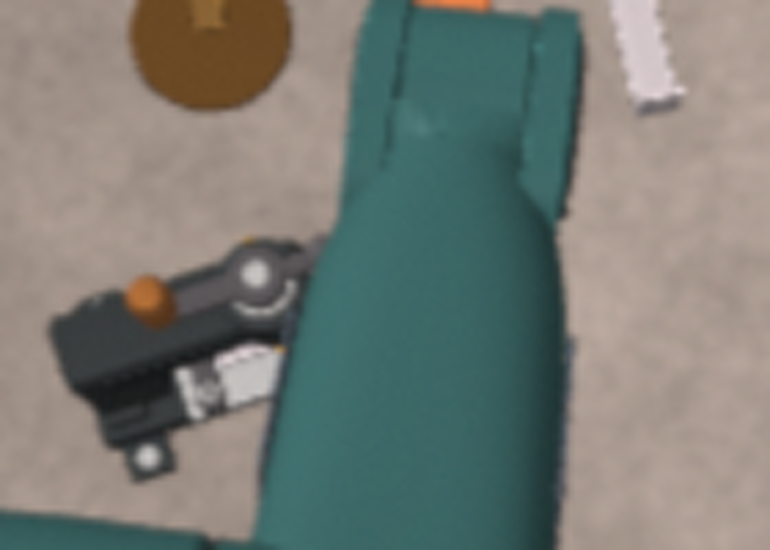

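Run:
```python
from bench import *
o=get_obs(); print(o["time"],o["eef_pos"],o["ft_force"],o["finger_gap"]); print(sign_off())
```

```text
28.75 [575.44932274   7.37267485  63.50153631] [ -2.98777588 -21.76214939  26.16011749] 6.494101007037525
the job is handed in; nothing more can be done
None
```

I handed the job in at 28.75 s with the press wound open and the clip still held against the fence; there was no verdict. I turned the crank just over two turns anticlockwise until it met the top stop, and the pictures show its arm over the column. I then took the aluminium clip by its upturned leg, not the green or purple ones. I slid its flat end under the raised ram to the back fence and finished with a diagonal push.

- **Push:** the last reading was about 22 N against the fence and 26 N down on the bed. The grip was set to 110 N, with the leg between the pads at a 6.5 mm gap reading.
- **Fit:** a measurement on the way in put the clip about 2 mm off the bed's centre line and 0.4° off square. I corrected both before going to the fence, and the last pictures show the clip at the fence, flat and centred. I did not repeat the measurement after the final push.
- **Bystanders:** I touched none of the other things and none looked moved in the views I took. I did not measure their positions again at the end.
- **Disagreement:** the fence face turned out about 50 mm behind the screw axis, both in the scene picture and when the clip touched it. Your description gives 38 mm. The bed's front and back edges came out where you describe them, so I went by the contact and the picture.

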